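# Fit the diffuser to the photo light

## Robot

A 6-joint arm with a two-finger parallel gripper is mounted at the origin on a cart in front of the work surface, level with it; the furniture and walls round the work are solid. World frame = base frame: x ahead of the robot, y to its left, z up, the work surface at z = 0. Lengths are in m, angles in rad, forces in N, time in s.
With the tool pointing down it reaches from about 0.3 to 0.75 m from the base axis. Payload 8.5 kg.
Tool frame: the origin (TCP) lies at the very end of the fingers, on their centre line; the grasp point (between the pads) lies 19 mm behind it; z points along the fingers, y is the direction in which the jaws open and shut (so a half turn about z gives the same grasp; the last joint's range is limited). The gripper opens to 88 mm and grips with 3 to 60 N. Pads are 18 mm wide; open, the fingers measure 123 mm over their backs; the gripper's body (75 mm by 187 mm) begins 45 mm behind the grasp point.
Start: joints at [0.889, 0.381, 1.297, -0, 1.464, -0.215], TCP at [0.248, 0.491, 0.239] pointing down, gripper open.
Joint ranges: [-3.11, 3.11], [-0.89, 2.33], [0.22, 2.48], [-1.42, 4.56], [0.17, 2.85], [-2.88, 2.88]. Speed limits (rad/s): [2.39, 2.39, 3.14, 3.14, 3.14, 3.14].

## Interface

Orientations are given as a unit quaternion [w, x, y, z].
In Python, from cell import manip gives the robot as it stands.
- The arm moves only by the tool carry_out, never from a script. Its argument "plan" is a list of rows, each an object with "delta_pos": the shift along the tool's x, y, z scaled (see below), a list of three; "dr": the turn, a rotation vector about the tool's x, y, z scaled (see below), a list of three. A call has 1 to 5 rows; each row shifts and turns the commanded pose from where the row before left it, along the tool's axes as they then stand; what a row does not reach is not made up. The controller multiplies each number of a shift by 0.05 m and each number of a turn by pi/4 rad. A row lasts 1/10 s, in which the tool goes at most 50 mm and 8.59 degrees, less where a joint would pass 70% of its speed; a pose out of reach is approached as far as the arm can. A call with a number of a shift or a turn outside -1 to 1 is refused whole. A call with a gripper value outside its range is refused whole. "hand" is the opening, from -1 (shut) to 1 (fully open), so that 0 is half open, set as the call begins (left out, the last holds). The fingers move at their own pace and stop on an object; "force" is the grip in N (left out, the last holds). Time passes only in rows, so rows that do not move let the fingers close. It gives the time, the measured TCP pose, the force and the opening at its end, in the units of the state.
- manip.read_state(): the state, without advancing time (a new reading comes with each control period).
- manip.get_image(name): name is "side" or "top" or "wrist"; returns a dict with "image" (384x512x3 uint8, red, green, blue), "K" (3x3 intrinsics, pixels), "k1" (the pictures are not rectified: a ray, as slopes to the right and down, at radius r is drawn at 1 + k1 r^2 times it, then the intrinsics apply), "rvec" (rotation vector, rad) and "tvec" (3), from world to camera coordinates, as OpenCV has them; the wrist camera has in their place "tool_from_camera" (4x4, takes a point from camera to tool coordinates, whose origin is the TCP and whose axes are the flange's). Camera axes: x right, y down, z forward; pixel columns grow to the right and rows downward; lengths in m; the calibration is good to about 2 mm. A picture is of the moment at which its call begins: read the wrist's pose just before it. There is no depth.
- manip.sign_off(): hands the job in, once; it reports no verdict.
The state is a dict: "time_s": time; "joints": joint angles; "dq": joint speeds; "joint_efforts": joint torques, N m; "position": TCP position; "eef_rot": TCP orientation; "wrist_force": force on the tool from outside, world axes, zero at the start; "ft_torque": the same for the moment, N m; "gripper_width": finger opening in m.
Only numpy, scipy, OpenCV 4.12 (cv2) and the standard library are available. Lean on these libraries where they do the work, as an engineer would, in place of code of your own. Each camera call takes 0.05 s, during which the arm holds its last target. There are 200 camera calls.

## Task

Fit the frosted diffuser panel to the small table light: take it out of the wooden storage block, tip its lower edge into the channel along the bottom of the light's head, then straighten it up against the light, without forcing it, until both sprung catches at the top have snapped over it, and let go. Leave the honeycomb grid panel in the block, and do not shift the find and its scale bar that are laid out for the photograph.

Things in the scene. Friction and masses are not known exactly. Their poses are not given: they have to be found in the camera images.
- diffuser: Frosted diffuser panel to fit: aluminium frame 8 mm thick (x), 150 wide (y), 100 high (z) round a plain white frosted sheet; front and back alike. Origin: centre of its lower edge; z runs up the panel to its grip tab, x through its thickness. 100 to 200 g. At the start it stands, tab up, in one of the two grooves of the storage block.
- diffuser_tab (a point): Middle of the diffuser's grip tab: a ribbed black tab 8 mm thick, 40 mm wide (y), rising 36 mm from the middle of the panel's upper edge. The point is 18 mm below the tab's top and 118 mm above the panel's lower edge; axes as the panel's.
- grid: The other panel, which stays in the block: same frame and tab, but filled with a honeycomb grid of black strips that stands 12 mm proud of the frame on one side. Origin and axes as the diffuser's.
- rack: Wooden storage block, fixed, 130 (x) x 176 (y) x 28 mm high. Two grooves 9.6 mm wide and 156 mm long run along its y at x = -36 and +36 mm, floor 8 mm above the table. One panel stands loosely upright (within 5 degrees) in each, in either order. Origin: centre of its underside.
- light: Low grey LED table light, its foot screwed to the table; front looks along its own -x. Origin: on the foot's underside, straight below the front face of the head (plane x = 0), z up. The head, 188 mm wide (y) and 92 mm high, is clamped on a post 80 mm behind its face, at a height this pose does not tell: look or feel for it. Foot 122 x 170 x 8 mm.
- channel_lowest (a point): Where the middle of the channel's floor is when the head is clamped at its lowest: 24 mm above the table, 5 mm in front of the head's face; fixed to the foot, axes as the light's. The real channel lies straight above this point, 0 to 28 mm higher. The head's flat top is 88 mm above the channel's floor, and free between the catches over 100 mm of width, to 40 mm behind the face.
- channel_highest (a point): Where the middle of the channel's floor is when the head is clamped at its highest, 28 mm above the lowest. Channel: floor 10 mm wide, from the face to the lip's foot; lip 14 mm long, leaning 28 degrees outward; ends closed 79 mm either side of the middle, 13 mm high. The 8 mm panel enters leaning out 20 to 28 degrees. Seated upright, its frame ends 12 mm above the head, so a finger fits behind the tab.
- catch_left (a joint): Sprung steel catch hinged on the head's top, 61 mm to +y of the middle, 16 mm wide; 0 rad is down. It overhangs the channel, so a panel cannot be lowered in upright: its nose is 95 mm above the channel's floor, 10 mm in front of the face, with a lead-in lip flaring up to 28 mm in front. The leaning panel's top, pressed inward with 3 to 8 N, lifts it to 0.15 rad, then it springs down in front.
- catch_right (a joint): The same catch 61 mm to -y of the middle.
- red_sherd: The find: a dark red sherd 57 x 123 x 20 mm lying flat on the table. Origin: centre of its underside. Stays where it is.
- scale_bar: Flat black and white scale bar 20 x 150 x 4 mm beside the sherd. Origin: centre of its underside. Stays where it is.
There are look-alikes about, which are no part of the job. There is more than one size of the diffuser; the job needs the larger.

How it is judged:
On the way:
1. the diffuser's lower edge is at the light's channel while the panel still leans out (z of diffuser in the frame of channel_lowest between -0.003 and 0.036 m and x of diffuser in the frame of channel_lowest between -0.009 and 0.006 m and y of diffuser in the frame of channel_lowest between -0.008 and 0.008 m and angle between the z axis of diffuser and the z axis of light, either way round between 0.17 and 0.7 rad), for 0.1 s.
At the end, for the whole second after the job is handed in: The diffuser stands at rest in the light's channel, resting on the light, its lower edge within 4 mm of the channel's middle plane, upright and flat along the light's front within 0.06 rad, with both catches down (below 0.05 rad) over its upper edge, and released (z of diffuser in the frame of channel_lowest between -0.003 and 0.031 m and x of diffuser in the frame of channel_lowest between -0.004 and 0.004 m and y of diffuser in the frame of channel_lowest between -0.008 and 0.008 m and angle between the z axis of diffuser and the z axis of light, either way round below 0.06 rad and angle between the x axis of diffuser and the x axis of light, either way round below 0.06 rad and value of joint each of catch_left, catch_right below 0.05 rad and contact force between diffuser and light above 0.2 N and linear speed of diffuser below 0.02 m/s); the robot touches nothing.
It fails at once if the honeycomb grid panel was moved by more than 25 mm (distance of grid from where it was at the start of the episode above 0.025 m).
It fails at once if the find was shifted by more than 15 mm (distance of red_sherd from where it was at the start of the episode above 0.015 m).
It fails at once if the scale bar was shifted by more than 15 mm (distance of scale_bar from where it was at the start of the episode above 0.015 m).
It fails at once if the panel was forced against the light with more than 70 N (contact force between diffuser and light above 70 N).
It also fails if it takes over 61 s, if anything falls off the work surface, if the arm or the gripper's body presses on something with over 40 N, if the wrist force passes 120 N, or if a joint passes its speed limit or range.

## Working session

There is one attempt and no reset: what is moved stays moved. The work goes in short steps, Python scripts to look and compute and a tool call to move; the robot and the scene stay as the last step left them, time stands still between calls to the robot, and variables do not carry over. Pictures are saved under pics/ and viewed, about 8 in all and at most 12, crops included, and the job is handed in when it is done.

Besides the shell and the picture viewer there is one more tool, called after "Call:" as name(argument=value, ...), one argument or row to a line, values as JSON. carry_out: Moves the arm, as the interface text tells. Its arguments: {"type":"object","properties":{"plan":{"type":"array","items":{"type":"object","properties":{"delta_pos":{"type":"array","items":{"type":"number"}},"dr":{"type":"array","items":{"type":"number"}}}}},"hand":{"type":"number"},"force":{"type":"number"}},"required":["plan"]}

```bash
mkdir -p pics; ls; cat > h.py <<'E'
import numpy as np,cv2
from cell import manip
from scipy.spatial.transform import Rotation as R
def snap(n,f):
    d=manip.get_image(n); cv2.imwrite(f'pics/{f}.png',d['image'][:,:,::-1]); np.save(f'pics/{f}.npy',d,allow_pickle=True); return d
def cam(d):
    """returns Rwc (world->cam), t"""
    return R.from_rotvec(np.ravel(d['rvec'])).as_matrix(),np.ravel(d['tvec'])
def ray(d,uv):
    K=np.array(d['K']);k=float(d['k1']); p=np.array([(uv[0]-K[0,2])/K[0,0],(uv[1]-K[1,2])/K[1,1]]);q=p.copy()
    for _ in range(30): q=p/(1+k*(q@q))
    A,t=cam(d); return -A.T@t, A.T@np.r_[q,1]
def onz(d,uv,z):
    o,v=ray(d,uv); return o+v*(z-o[2])/v[2]
def proj(d,P):
    A,t=cam(d);K=np.array(d['K']);c=A@np.array(P)+t;q=c[:2]/c[2];q=q*(1+float(d['k1'])*(q@q));return np.array([K[0,0]*q[0]+K[0,2],K[1,1]*q[1]+K[1,2]])
def tri(d1,a,d2,b):
    o,v=ray(d1,a);p,w=ray(d2,b);v/=np.linalg.norm(v);w/=np.linalg.norm(w)
    s=np.linalg.lstsq(np.c_[v,-w],p-o,rcond=None)[0];P,Q=o+s[0]*v,p+s[1]*w;return (P+Q)/2,np.linalg.norm(P-Q)
def load(f): return np.load(f'pics/{f}.npy',allow_pickle=True).item()
E
python3 - <<'E'
from h import *
a=snap('top','top0');b=snap('side','side0')
cv2.imwrite('pics/both.png',cv2.resize(np.vstack([a['image'],b['image']])[:,:,::-1],(400,600)))
for d in (a,b):print(d['K'],d['k1'],d['rvec'],d['tvec'],ray(d,(256,192)))
print(manip.read_state())
E
```

```text
pics
[[353.38290219   0.         258.10497057]
 [  0.         353.38290219 185.40038017]
 [  0.           0.           1.        ]] 0.030726928315408263 [ 2.20103049 -2.15097621  0.12902709] [-0.02984074  0.53529288  0.91723499] (array([ 0.4388647 , -0.00369183,  0.96753972]), array([ 0.08392021, -0.00912461, -0.99662349]))
[[445.6305766    0.         252.86108011]
 [  0.         445.6305766  190.14760738]
 [  0.           0.           1.        ]] -0.14355249933479847 [ 1.97012546 -0.39544769  0.24505267] [-0.46479981  0.16701375  0.80466691] (array([ 0.17934781, -0.79025587,  0.48451142]), array([ 0.35085953,  0.83655923, -0.42087188]))
{'time_s': 0.1, 'joints': array([ 8.88735960e-01,  3.81125389e-01,  1.29815488e+00, -3.56433960e-05,
        1.46360087e+00, -2.15321724e-01]), 'dq': array([ 0.00142845, -0.00025425, -0.00159522,  0.00065074, -0.00089293,
       -0.00063199]), 'joint_efforts': array([ 4.32424567e-03, -4.38647640e+01, -2.24912399e+01,  7.14261224e-02,
        3.42502375e-02, -1.04430690e-04]), 'position': array([0.24734509, 0.49096151, 0.2382114 ]), 'eef_rot': array([-2.63498626e-04,  2.31254904e-01,  9.72892982e-01, -5.88156971e-04]), 'wrist_force': array([-0.22101645,  0.00278588, -0.21094371]), 'ft_torque': array([-0.00941799,  0.00762001, -0.03301093]), 'gripper_width': 0.0883861500302873}
```

View pics/top0.png

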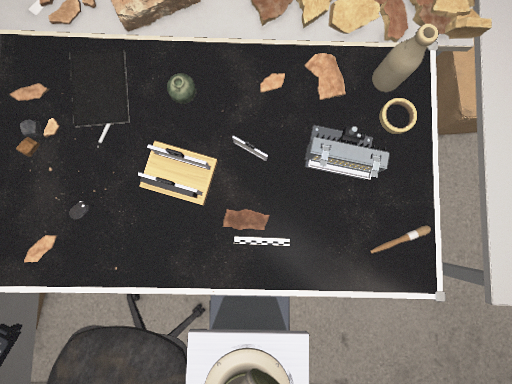

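View pics/side0.png

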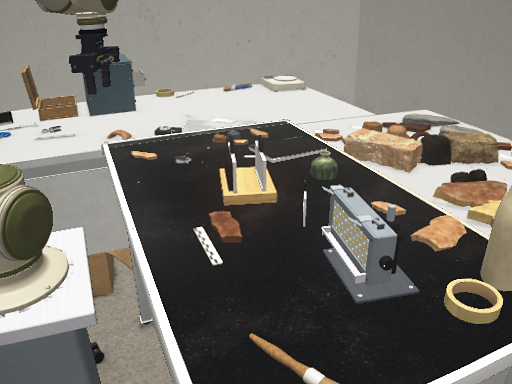

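Top view: the rack is at about (178,172) with panels at (178,156) and (170,185). The light is at (347,150) with its front facing the robot (down in the picture), the sherd at (246,218) and the scale bar at (262,241). A lone upright panel at (250,148) is the smaller look-alike. Next I need to tell the diffuser from the grid in the rack.

```bash
python3 - <<'E'
from h import *
a=load('top0')['image'];b=load('side0')['image']
c1=cv2.resize(a[130:215,130:225],None,fx=4.2,fy=4.2,interpolation=cv2.INTER_CUBIC)
c2=cv2.resize(b[130:215,205:300],None,fx=4.2,fy=4.2,interpolation=cv2.INTER_CUBIC)
c3=cv2.resize(a[115:190,295:395],(399,299),interpolation=cv2.INTER_CUBIC)
c4=cv2.resize(b[175:305,305:425],(399,299),interpolation=cv2.INTER_CUBIC)
c1=cv2.resize(c1,(399,299));c2=cv2.resize(c2,(399,299))
cv2.imwrite('pics/crop1.png',np.vstack([np.hstack([c1,c2]),np.hstack([c3,c4])])[:,:,::-1])
E
```

```text
(no output)
```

View pics/crop1.png

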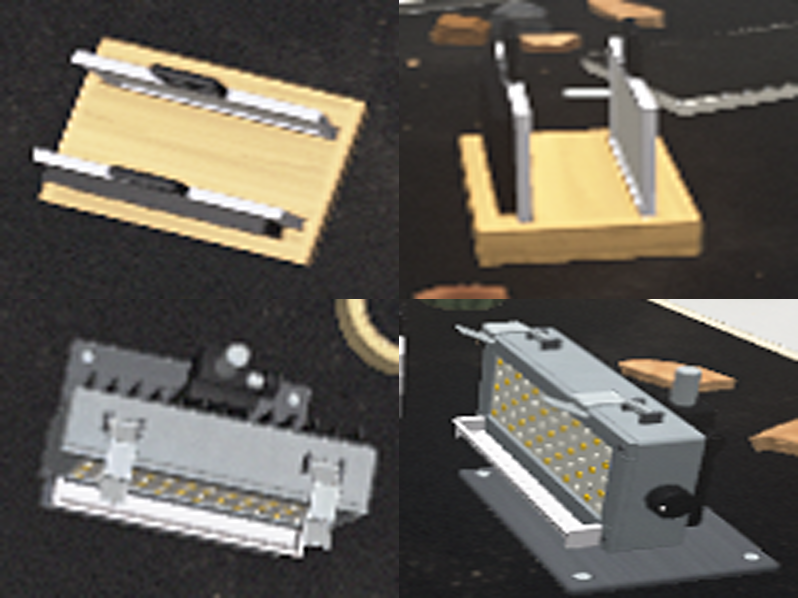

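The far panel at top (178,156) / side (258,165) has a plain pale face, so it is the diffuser. The near one at (170,185) carries a dark slab proud of its frame, so it is the grid and stays. The light's front faces the robot, yawed a little. Now positions.

```bash
python3 - <<'E'
from h import *
np.set_printoptions(precision=4,suppress=True)
t=load('top0');s=load('side0')
hsv=cv2.cvtColor(t['image'],cv2.COLOR_RGB2HSV)
# rack corners from crop1 TL
T=lambda x,y:(130+x/4.2,130+y/(299/85))
for p in [(105,38),(365,100),(313,265),(40,198)]: print('rack',onz(t,T(*p),.028))
# diffuser top bar ends, tab ends
for p in [(75,55),(335,125)]: print('frame top',onz(t,T(*p),.108))
for p in [(153,70),(225,88)]: print('tab',onz(t,T(*p),.144))
S4=lambda x,y:(305+(x-399)/3.325,175+(y-299)/2.3)
T3=lambda x,y:(295+x/3.99,115+(y-299)/3.987)
def two(n,a,b): print(n,*tri(t,T3(*a),s,S4(*b)))
two('head top back right',(377,445),(703,437))
two('head top front left',(64,456),(485,325))
two('lip left end',(55,482),(455,420))
two('lip right end',(300,552),(567,545))
for n,p in [('foot FL',(459,470)),('foot FR',(553,592)),('foot BR',(780,568))]: print(n,onz(s,S4(*p),.008))
for n,p in [('foot BL top',(75,340))]: print(n,onz(t,T3(*p),.008))
# sherd, bar
print('sherd',onz(t,(246,218),.02),'bar ends',onz(t,(234,239),.004),onz(t,(290,243),.004))
d=manip.get_image('wrist');print(d['tool_from_camera'],d['K'],d['k1'])
E
```

```text
rack [0.6496 0.2621 0.028 ]
rack [0.606  0.0948 0.028 ]
rack [0.4794 0.1232 0.028 ]
rack [0.5259 0.2964 0.028 ]
frame top [0.6191 0.2562 0.108 ]
frame top [0.5737 0.1033 0.108 ]
tab [0.6026 0.2016 0.144 ]
tab [0.5915 0.161  0.144 ]
head top back right [ 0.6124 -0.3282  0.1346] 0.003088454744521457
head top front left [ 0.6028 -0.1408  0.1415] 0.003508868482350466
lip left end [ 0.5948 -0.1453  0.0582] 0.011555318733632665
lip right end [ 0.5577 -0.3101  0.0492] 0.002913262892773412
foot FL [ 0.594  -0.1464  0.008 ]
foot FR [ 0.5529 -0.3097  0.008 ]
foot BR [ 0.6778 -0.3363  0.008 ]
foot BL top [ 0.7096 -0.169   0.008 ]
sherd [0.4484 0.0127 0.02  ] bar ends [0.3916 0.0438 0.004 ] [ 0.3842 -0.1074  0.004 ]
[[ 0.0002 -0.9617 -0.2742  0.0701]
 [ 1.      0.0001  0.0004  0.0005]
 [-0.0004 -0.2742  0.9617 -0.1452]
 [ 0.      0.      0.      1.    ]] [[319.1441   0.     258.1116]
 [  0.     319.1441 187.1509]
 [  0.       0.       1.    ]] -0.08005372906407343
```

```bash
cat >> h.py <<'E'
def Rt(yaw,lean=0,roll=0):
    """tool rotation: tool y = panel x (azimuth yaw), tool x = panel y, tool z = -panel z; lean>0: top tips towards panel -x"""
    P=R.from_euler('z',yaw)*R.from_euler('y',-lean)
    return P*R.from_matrix(np.array([[0,1,0],[1,0,0],[0,0,-1.]]))
def rows(pos,Rg,n,start=None):
    st=manip.read_state(); p=st['position'] if start is None else start[0]
    q=st['eef_rot'];A=R.from_quat([q[1],q[2],q[3],q[0]]) if start is None else start[1]
    rv=(A.inv()*Rg).as_rotvec()/n
    d=(np.array(pos)-p)/n
    for i in range(n):
        Ai=A*R.from_rotvec(rv*i)
        print('{"delta_pos":%s,"dr":%s}'%(np.round(Ai.inv().apply(d)/.05,3).tolist(),np.round(rv/(np.pi/4),3).tolist()))
    print('step mm',np.linalg.norm(d)*1e3,'deg',np.degrees(np.linalg.norm(rv)))
def wcam(d,st):
    q=st['eef_rot'];M=np.eye(4);M[:3,:3]=R.from_quat([q[1],q[2],q[3],q[0]]).as_matrix();M[:3,3]=st['position']
    W=np.linalg.inv(M@np.array(d['tool_from_camera']));d['rvec']=R.from_matrix(W[:3,:3]).as_rotvec();d['tvec']=W[:3,3];return d
def wsnap(f):
    st=manip.read_state();d=wcam(manip.get_image('wrist'),st);cv2.imwrite(f'pics/{f}.png',d['image'][:,:,::-1]);np.save(f'pics/{f}.npy',d,allow_pickle=True);return d
E
python3 -c "
from h import *
rows((.595,.183,.25),Rt(-.255),10)"
```

```text
{"delta_pos":[-0.898, -0.237, -0.023],"dr":[-0.0, 0.0, 0.173]}
{"delta_pos":[-0.922, -0.113, -0.023],"dr":[-0.0, 0.0, 0.173]}
{"delta_pos":[-0.929, 0.013, -0.023],"dr":[-0.0, 0.0, 0.173]}
{"delta_pos":[-0.919, 0.138, -0.023],"dr":[-0.0, 0.0, 0.173]}
{"delta_pos":[-0.891, 0.261, -0.024],"dr":[-0.0, 0.0, 0.173]}
{"delta_pos":[-0.848, 0.38, -0.024],"dr":[-0.0, 0.0, 0.173]}
{"delta_pos":[-0.788, 0.491, -0.024],"dr":[-0.0, 0.0, 0.173]}
{"delta_pos":[-0.715, 0.593, -0.024],"dr":[-0.0, 0.0, 0.173]}
{"delta_pos":[-0.628, 0.685, -0.023],"dr":[-0.0, 0.0, 0.173]}
{"delta_pos":[-0.529, 0.763, -0.023],"dr":[-0.0, 0.0, 0.173]}
step mm 46.45822922752942 deg 7.786597609579018
```

Call:
carry_out(
  plan=[
    {"delta_pos":[-0.898,-0.237,-0.023],"dr":[0,0,0.173]},
    {"delta_pos":[-0.922,-0.113,-0.023],"dr":[0,0,0.173]},
    {"delta_pos":[-0.929,0.013,-0.023],"dr":[0,0,0.173]},
    {"delta_pos":[-0.919,0.138,-0.023],"dr":[0,0,0.173]},
    {"delta_pos":[-0.891,0.261,-0.024],"dr":[0,0,0.173]},
  ],
  hand=0,
  force=15,
)

```text
time_s: 0.65
position: [0.4224, 0.3357, 0.2445]
eef_rot: [-0.0, 0.545, 0.839, -0.0]
wrist_force: [0.8, 0.0, -0.9]
gripper_width: 0.0502
```

Call:
carry_out(
  plan=[
    {"delta_pos":[-0.848,0.38,-0.024],"dr":[0,0,0.173]},
    {"delta_pos":[-0.788,0.491,-0.024],"dr":[0,0,0.173]},
    {"delta_pos":[-0.715,0.593,-0.024],"dr":[0,0,0.173]},
    {"delta_pos":[-0.628,0.685,-0.023],"dr":[0,0,0.173]},
    {"delta_pos":[-0.529,0.763,-0.023],"dr":[0,0,0.173]},
  ],
)

```text
time_s: 1.15
position: [0.5962, 0.1816, 0.2503]
eef_rot: [-0.0, 0.793, 0.609, -0.0]
wrist_force: [0.9, 0.4, 0.6]
gripper_width: 0.0441
```

Call:
carry_out(
  plan=[
    {"delta_pos":[0,0,0],"dr":[0,0,0]},
    {"delta_pos":[0,0,0],"dr":[0,0,0]},
  ],
)

```text
time_s: 1.35
position: [0.5954, 0.1825, 0.2497]
eef_rot: [-0.0, 0.791, 0.611, -0.001]
wrist_force: [-0.3, 0.6, -0.6]
gripper_width: 0.0437
```

```bash
python3 -c "
from h import *
d=wsnap('w1');s=manip.read_state();print(s['position'],s['eef_rot'],s['time_s'])"
```

```text
[0.59471824 0.18339397 0.25005994] [-3.78094988e-04  7.90917299e-01  6.11922819e-01 -3.83127435e-04] 1.4
```

View pics/w1.png

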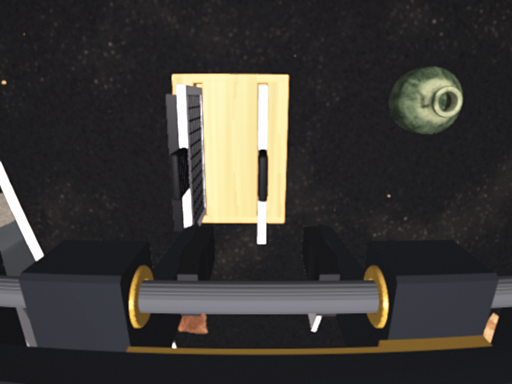

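The wrist view shows the diffuser (clean white frame) at column 263, rows 84–243, with its tab at (263,175). The grid with its honeycomb is at column 185. The gripper is well aligned in yaw.

```bash
python3 - <<'E'
from h import *
np.set_printoptions(precision=4,suppress=True)
d=load('w1');im=d['image'];hsv=cv2.cvtColor(im,cv2.COLOR_RGB2HSV)
m=((hsv[:,:,1]<60)&(hsv[:,:,2]>170)).astype(np.uint8);m[:,:240]=0;m[:,290:]=0;m[:70]=0;m[250:]=0
ys,xs=np.nonzero(m)
for r in (88,110,140,205,220,238):
    c=xs[ys==r]; print(r,c.min(),c.max(),onz(d,((c.min()+c.max())/2,r),.108))
print(ys.min(),ys.max())
a=onz(d,(263,ys.min()),.108);b=onz(d,(262,ys.max()+1),.108);print('ends',a,b,np.linalg.norm(a-b),'mid',(a+b)/2)
dk=(im[120:230,250:276].max(2)<70); yy,xx=np.nonzero(dk);print('tab px',xx.min()+250,xx.max()+250,yy.min()+120,yy.max()+120)
c=(xx.min()+xx.max())/2+250
p,q=onz(d,(c,yy.min()+120),.144),onz(d,(c,yy.max()+121),.144);print('tab',p,q,np.linalg.norm(p-q),(p+q)/2)
t=load('top0')
w=onz(d,(173,73),.028),onz(d,(289,75),.028),onz(d,(285,223),.028),onz(d,(173,222),.028)
for x in w: print('rack',x)
E
```

```text
88 258 268 [0.6196 0.2572 0.108 ]
110 258 267 [0.6145 0.2392 0.108 ]
140 258 267 [0.608  0.2136 0.108 ]
205 257 266 [0.5917 0.1541 0.108 ]
220 257 266 [0.5879 0.1393 0.108 ]
238 257 265 [0.5827 0.121  0.108 ]
85 243
ends [0.6203 0.2596 0.108 ] [0.582  0.1145 0.108 ] 0.1500360350318283 mid [0.6011 0.1871 0.108 ]
tab px 250 275 150 229
tab [0.6067 0.2106 0.144 ] [0.5897 0.1442 0.144 ] 0.06851318254084941 [0.5982 0.1774 0.144 ]
rack [0.5295 0.3001 0.028 ]
rack [0.6523 0.2652 0.028 ]
rack [0.6077 0.0969 0.028 ]
rack [0.4735 0.133  0.028 ]
```

Call:
carry_out(
  plan=[
    {"delta_pos":[0.104,0.08,0.3],"dr":[0,0,0]},
    {"delta_pos":[0,0,0.8],"dr":[0,0,0]},
    {"delta_pos":[0,0,0.8],"dr":[0,0,0]},
    {"delta_pos":[0,0,0.6],"dr":[0,0,0]},
    {"delta_pos":[0,0,0.26],"dr":[0,0,0]},
  ],
)

```text
time_s: 1.9
position: [0.5983, 0.1883, 0.1089]
eef_rot: [-0.001, 0.791, 0.612, -0.002]
wrist_force: [0.4, -0.1, 1.3]
gripper_width: 0.0441
```

Call:
carry_out(
  plan=[
    {"delta_pos":[0,0,0],"dr":[0,0,0]},
    {"delta_pos":[0,0,0],"dr":[0,0,0]},
    {"delta_pos":[0,0,0],"dr":[0,0,0]},
    {"delta_pos":[0,0,0],"dr":[0,0,0]},
    {"delta_pos":[0,0,0],"dr":[0,0,0]},
  ],
  hand=-1,
  force=30,
)

```text
time_s: 2.4
position: [0.6006, 0.1873, 0.1134]
eef_rot: [0.0, 0.791, 0.612, 0.001]
wrist_force: [-0.5, -1.0, 2.8]
gripper_width: 0.0077
```

```bash
python3 -c "
from h import *
s=manip.read_state();print(s)"
```

```text
{'time_s': 2.4, 'joints': array([1.14334666e-01, 6.23095332e-01, 1.24999812e+00, 9.47999925e-05,
       1.26686021e+00, 3.69109880e-01]), 'dq': array([ 0.00012828,  0.00064341, -0.00119647,  0.0006735 ,  0.00415278,
        0.00357792]), 'joint_efforts': array([ -0.06762041, -51.01510406, -19.34449196,  -0.05210618,
        -0.2166472 ,  -0.11368965]), 'position': array([0.60062086, 0.18726757, 0.11342486]), 'eef_rot': array([3.85197286e-04, 7.91218815e-01, 6.11532594e-01, 7.24737140e-04]), 'wrist_force': array([-0.54364105, -0.98922728,  2.84828468]), 'ft_torque': array([-0.07595095,  0.24556919, -0.06349391]), 'gripper_width': 0.007698681736887409}
```

Call:
carry_out(
  plan=[
    {"delta_pos":[0,0,-0.3],"dr":[0,0,0]},
    {"delta_pos":[0,0,-0.7],"dr":[0,0,0]},
    {"delta_pos":[0,0,-0.9],"dr":[0,0,0]},
    {"delta_pos":[0,0,-0.9],"dr":[0,0,0]},
    {"delta_pos":[0,0,-0.9],"dr":[0,0,0]},
  ],
)

```text
time_s: 2.9
position: [0.5998, 0.1871, 0.2995]
eef_rot: [-0.0, 0.791, 0.612, -0.0]
wrist_force: [0.6, -0.3, -1.4]
gripper_width: 0.0075
```

```bash
python3 -c "
from h import *
s=manip.read_state();print(s['position'],s['gripper_width'],s['wrist_force'])
rows((.48,-.21,.30),Rt(-.24),10)"
```

```text
[0.59984795 0.18708584 0.299459  ] 0.007519634463348038 [ 0.57465161 -0.28429842 -1.41932527]
{"delta_pos":[-0.829, -0.032, -0.001],"dr":[-0.0, 0.0, -0.002]}
{"delta_pos":[-0.829, -0.033, -0.001],"dr":[-0.0, 0.0, -0.002]}
{"delta_pos":[-0.829, -0.034, -0.001],"dr":[-0.0, 0.0, -0.002]}
{"delta_pos":[-0.829, -0.035, -0.001],"dr":[-0.0, 0.0, -0.002]}
{"delta_pos":[-0.829, -0.037, -0.001],"dr":[-0.0, 0.0, -0.002]}
{"delta_pos":[-0.829, -0.038, -0.001],"dr":[-0.0, 0.0, -0.002]}
{"delta_pos":[-0.829, -0.039, -0.001],"dr":[-0.0, 0.0, -0.002]}
{"delta_pos":[-0.829, -0.04, -0.001],"dr":[-0.0, 0.0, -0.002]}
{"delta_pos":[-0.829, -0.042, -0.001],"dr":[-0.0, 0.0, -0.002]}
{"delta_pos":[-0.828, -0.043, -0.001],"dr":[-0.0, 0.0, -0.002]}
step mm 41.477823474124165 deg 0.08471573324014091
```

Call:
carry_out(
  plan=[
    {"delta_pos":[-0.6,-0.03,0],"dr":[0,0,-0.004]},
    {"delta_pos":[-0.83,-0.035,0],"dr":[0,0,-0.004]},
    {"delta_pos":[-0.83,-0.035,0],"dr":[0,0,-0.004]},
    {"delta_pos":[-0.83,-0.035,0],"dr":[0,0,-0.004]},
    {"delta_pos":[-0.83,-0.035,0],"dr":[0,0,-0.004]},
  ],
)

```text
time_s: 3.4
position: [0.543, -0.0021, 0.2976]
eef_rot: [0.0, 0.786, 0.618, 0.0]
wrist_force: [0.4, -1.2, -1.1]
gripper_width: 0.0078
```

Call:
carry_out(
  plan=[
    {"delta_pos":[-0.83,-0.035,0],"dr":[0,0,0]},
    {"delta_pos":[-0.83,-0.035,0],"dr":[0,0,0]},
    {"delta_pos":[-0.83,-0.04,0],"dr":[0,0,0]},
    {"delta_pos":[-0.83,-0.045,0],"dr":[0,0,0]},
    {"delta_pos":[-0.8,-0.045,0],"dr":[0,0,0]},
  ],
)

```text
time_s: 3.9
position: [0.4845, -0.2, 0.2976]
eef_rot: [0.0, 0.786, 0.618, 0.0]
wrist_force: [1.2, -0.3, -0.9]
gripper_width: 0.0078
```

Call:
carry_out(
  plan=[
    {"delta_pos":[-0.23,0,0],"dr":[0,0,0]},
    {"delta_pos":[0,0,0],"dr":[0,0,0]},
    {"delta_pos":[0,0,0],"dr":[0,0,0]},
  ],
)

```text
time_s: 4.2
position: [0.4829, -0.2088, 0.2975]
eef_rot: [-0.0, 0.786, 0.618, 0.0]
wrist_force: [-0.2, 0.8, -1.3]
gripper_width: 0.0073
```

```bash
python3 -c "
from h import *
d=wsnap('w2');s=manip.read_state();print(s['position'],s['eef_rot'],s['time_s'],s['gripper_width'])
cv2.imwrite('pics/w2b.png',cv2.resize(d['image'][:,:,::-1],(800,600)))"
```

```text
[ 0.48304798 -0.20844227  0.2975434 ] [-7.82396123e-05  7.85986266e-01  6.18243933e-01  1.52706073e-04] 4.25 0.007416970095725513
```

View pics/w2b.png

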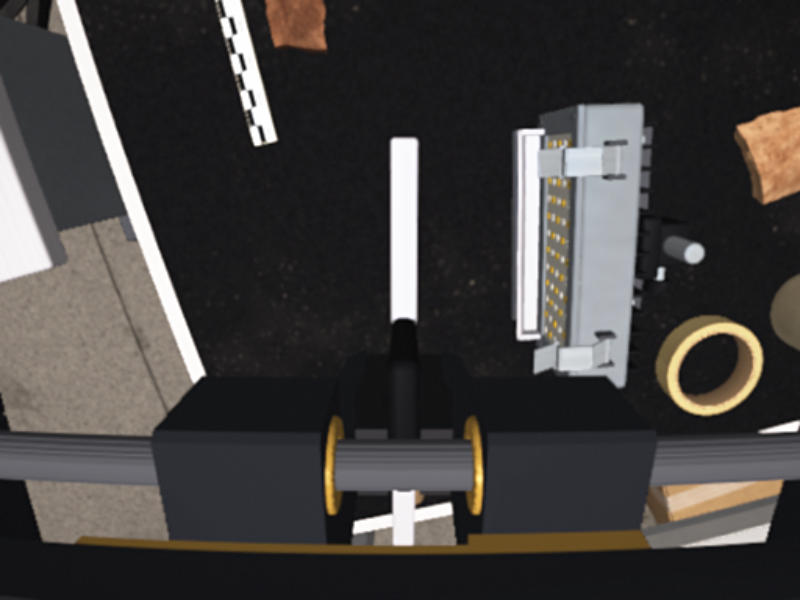

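The panel is held edge-on at column 403. The light is at right: head-top corners about (578,106), (643,104), (625,387) and (566,385), lip from (517,131) to (522,339), catches at (580,162) and (575,357). I'll enlarge the light for sharper corners.

```bash
python3 -c "
from h import *
a=load('w2')['image'][60:255,325:420];b=load('side0')['image'][180:300,315:405]
a=cv2.resize(a,(285,585),interpolation=cv2.INTER_CUBIC);b=cv2.resize(b,(439,585),interpolation=cv2.INTER_CUBIC)
cv2.imwrite('pics/c2.png',np.hstack([a,b])[:,:,::-1])"
```

```text
(no output)
```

View pics/c2.png

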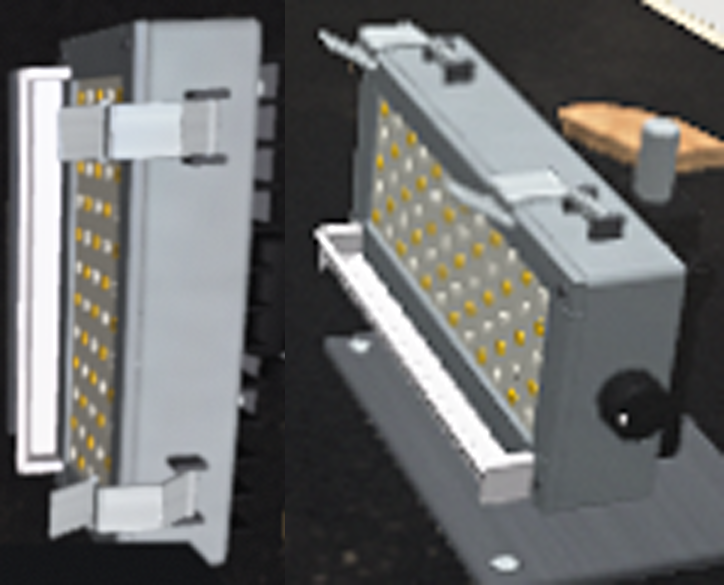

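```bash
python3 - <<'E'
from h import *
np.set_printoptions(precision=4,suppress=True)
w=load('w2');s=load('side0');t=load('top0')
W=lambda x,y:(325+x/3,60+y/3); S=lambda x,y:(315+(x-285)/4.878,180+y/4.878)
T3=lambda x,y:(295+x/3.99,115+(y-299)/3.987)
BR=tri(w,W(221,565),s,S(685,268));LR=tri(w,W(20,472),s,S(482,468));LL=tri(w,W(18,69),s,S(317,231))
print('backR',BR,'lipR',LR,'lipL',LL,'liplen',np.linalg.norm(LR[0]-LL[0]))
for z in (.126,.13,.134,.138,.142):
    bl,br,fl=[onz(w,W(*p),z) for p in ((260,20),(221,565),(137,20))]
    print(z,'backlen',np.linalg.norm(bl-br),'BL',bl,'BR',br,'FL',fl,'depth',np.linalg.norm(bl-fl))
# front top edge yaw
for z in (.134,.138): 
    a,b=onz(w,W(137,20),z),onz(w,W(112,540),z); print('front',a,b,np.arctan2(-(a-b)[0],(a-b)[1]))
    a,b=onz(w,W(260,20),z),onz(w,W(221,565),z); print('back yaw',np.arctan2(-(a-b)[0],(a-b)[1]))
print('panel bottom?')
E
```

```text
backR (array([ 0.6114, -0.3283,  0.1345]), np.float64(0.00018224770318769041)) lipR (array([ 0.5568, -0.3074,  0.0595]), np.float64(0.000909457968450245)) lipL (array([ 0.587 , -0.1446,  0.0588]), np.float64(0.001710938483214616)) liplen 0.16563176294858084
0.126 backlen 0.19127690947454287 BL [ 0.6506 -0.1456  0.126 ] BR [ 0.6144 -0.3334  0.126 ] FL [ 0.6112 -0.1371  0.126 ] depth 0.04032425487827867
0.13 backlen 0.18886148029660252 BL [ 0.6487 -0.1455  0.13  ] BR [ 0.613 -0.331  0.13 ] FL [ 0.6098 -0.1372  0.13  ] depth 0.03981504348376559
0.134 backlen 0.18644605111866208 BL [ 0.6468 -0.1455  0.134 ] BR [ 0.6115 -0.3285  0.134 ] FL [ 0.6084 -0.1372  0.134 ] depth 0.03930583208925241
0.138 backlen 0.18403062194072173 BL [ 0.6449 -0.1454  0.138 ] BR [ 0.6101 -0.3261  0.138 ] FL [ 0.607  -0.1372  0.138 ] depth 0.038796620694739124
0.142 backlen 0.1816151927627814 BL [ 0.643  -0.1453  0.142 ] BR [ 0.6086 -0.3237  0.142 ] FL [ 0.6056 -0.1373  0.142 ] depth 0.03828740930022616
front [ 0.6084 -0.1372  0.134 ] [ 0.5738 -0.3087  0.134 ] -0.1988780609344281
back yaw -0.1903455987942253
front [ 0.607  -0.1372  0.138 ] [ 0.5728 -0.3065  0.138 ] -0.19887806093442822
back yaw -0.19034559879422472
panel bottom?
```

```bash
cat >> h.py <<'E'
L=0.1054  # TCP above panel lower edge
YAW=-.193; CH=np.array([.5851,-.2283,.046])
def tcp(B_up,lean,dx=0,dy=0,yaw=YAW):
    """TCP for panel lower-edge centre at CH + dx x' + dy y' slid out by B_up along the panel"""
    P=R.from_euler('z',yaw)*R.from_euler('y',-lean)
    z=P.apply([0,0,1]); return CH+R.from_euler('z',yaw).apply([dx,dy,0.004*np.sin(lean)])+(L+B_up)*z
E
python3 - <<'E'
from h import *
w=load('w2');print('panel left end rel TCP',onz(w,(403/1.5625,138/1.5625),.2925)-[.483,-.2084,0])
rows(tcp(.05,.42),Rt(YAW,.42),5)
E
```

```text
panel left end rel TCP [0.01800581 0.07203292 0.2925    ]
{"delta_pos":[0.007, 0.162, 0.432],"dr":[-0.107, 0.002, -0.011]}
{"delta_pos":[0.005, 0.125, 0.444],"dr":[-0.107, 0.002, -0.011]}
{"delta_pos":[0.004, 0.088, 0.453],"dr":[-0.107, 0.002, -0.011]}
{"delta_pos":[0.002, 0.049, 0.459],"dr":[-0.107, 0.002, -0.011]}
{"delta_pos":[0.001, 0.011, 0.461],"dr":[-0.107, 0.002, -0.011]}
step mm 23.079284379286953 deg 4.838891875758154
```

Call:
carry_out(
  plan=[
    {"delta_pos":[0.007,0.162,0.432],"dr":[-0.107,0.002,-0.011]},
    {"delta_pos":[0.005,0.125,0.444],"dr":[-0.107,0.002,-0.011]},
    {"delta_pos":[0.004,0.088,0.453],"dr":[-0.107,0.002,-0.011]},
    {"delta_pos":[0.002,0.049,0.459],"dr":[-0.107,0.002,-0.011]},
    {"delta_pos":[0.001,0.011,0.461],"dr":[-0.107,0.002,-0.011]},
  ],
)

```text
time_s: 4.75
position: [0.5231, -0.216, 0.1892]
eef_rot: [0.163, 0.755, 0.621, 0.133]
wrist_force: [0.9, -0.3, -1.6]
gripper_width: 0.0076
```

Call:
carry_out(
  plan=[
    {"delta_pos":[0,0,0],"dr":[0,0,0]},
    {"delta_pos":[0,0,0],"dr":[0,0,0]},
  ],
)

```text
time_s: 4.95
position: [0.5228, -0.2167, 0.1901]
eef_rot: [0.161, 0.755, 0.621, 0.132]
wrist_force: [0.2, -0.4, -1.8]
gripper_width: 0.0077
```

```bash
python3 - <<'E'
from h import *
s=manip.read_state();print(s['position'],s['eef_rot'],s['time_s'],s['gripper_width'],s['wrist_force'])
print(tcp(.05,.42))
d=wsnap('w3');e=snap('side','s3')
b=e['image'][140:300,300:430];
cv2.imwrite('pics/c3.png',np.hstack([cv2.resize(d['image'][:230,200:420],(400,420),interpolation=cv2.INTER_CUBIC),cv2.resize(b,(341,420),interpolation=cv2.INTER_CUBIC)])[:,:,::-1])
E
```

```text
[ 0.52282096 -0.2167003   0.19014631] [0.16068427 0.75542038 0.62145517 0.13158297] 4.95 0.0077462509455876755 [ 0.19444669 -0.35455587 -1.79415991]
[ 0.52291053 -0.21614615  0.18952506]
```

View pics/c3.png

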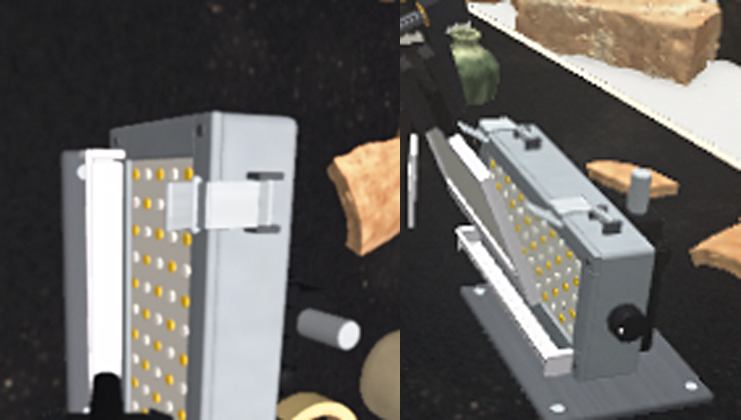

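The panel leans out about 24° in front of the light with its lower edge above the lip (lower near corner at (537,303) in the crop) and clears both catches. I'll check that corner against its predicted position.

```bash
python3 - <<'E'
from h import *
np.set_printoptions(precision=2,suppress=True)
e=load('s3');st=manip.read_state();q=st['eef_rot'];A=R.from_quat([q[1],q[2],q[3],q[0]])
for n,v in [('bot right out',(-.075,-.004,L)),('bot right in',(-.075,.004,L)),('top right out',(-.075,-.004,L-.1)),('top right in',(-.075,.004,L-.1)),('bot left out',(.075,-.004,L))]:
    u=proj(e,st['position']+A.apply(v));print(n,u,'crop',400+(u[0]-300)*2.623,(u[1]-140)*2.625)
Rz=R.from_euler('z',YAW)
for y in(-.079,.079):
  for n,v in [('lip foot',(-.005,y,0)),('lip top',(-.0116,y,.0124)),('face',(.005,y,0)),('facetop',(.005,y,.088))]:
    u=proj(e,CH+Rz.apply(v));print(n,y,'crop',400+(u[0]-300)*2.623,(u[1]-140)*2.625)
c=e['image'][180:300,310:400];cv2.imwrite('pics/c4.png',cv2.resize(c,(800,600)[:1]+(600,),interpolation=cv2.INTER_CUBIC)[:,:,::-1]) if 0 else None
E
```

```text
bot right out [349.95 256.94] crop 531.0158005990596 306.9778292018038
bot right in [354.39 254.66] crop 542.6642807496327 300.9705448045916
top right out [329.77 208.38] crop 478.0948777066625 179.50383004490297
top right in [334.55 205.94] crop 490.62647621748374 173.09427437737543
bot left out [319.33 214.36] crop 450.7109750899953 195.19730756821048
lip foot -0.079 crop 552.5351452373327 368.9671826762621
lip top -0.079 crop 544.8006187292078 354.16896814722816
face -0.079 crop 567.1789759599786 366.79499028476425
facetop -0.079 crop 582.8864591294107 246.03693437045754
lip foot 0.079 crop 467.6554651257863 245.48746229804772
lip top 0.079 crop 460.31593051269107 231.90315000409524
face 0.079 crop 480.3111325653807 244.01583948402484
facetop 0.079 crop 488.77673647432493 136.9186889005212
```

```bash
python3 -c "
from h import *
rows(tcp(.010,.42),Rt(YAW,.42),4)"
```

```text
{"delta_pos":[0.006, -0.007, 0.206],"dr":[0.0, 0.001, -0.0]}
{"delta_pos":[0.006, -0.007, 0.206],"dr":[0.0, 0.001, -0.0]}
{"delta_pos":[0.006, -0.007, 0.206],"dr":[0.0, 0.001, -0.0]}
{"delta_pos":[0.006, -0.006, 0.206],"dr":[0.0, 0.001, -0.0]}
step mm 10.292372391211183 deg 0.042172171278385864
```

Prediction and picture agree to about 1 px, so I'm going in.

Call:
carry_out(
  plan=[
    {"delta_pos":[0.006,-0.007,0.206],"dr":[0,0,0]},
    {"delta_pos":[0.006,-0.007,0.206],"dr":[0,0,0]},
    {"delta_pos":[0.006,-0.007,0.206],"dr":[0,0,0]},
    {"delta_pos":[0.006,-0.007,0.2],"dr":[0,0,0]},
    {"delta_pos":[0,0,0],"dr":[0,0,0]},
  ],
  force=15,
)

```text
time_s: 5.55
position: [0.5382, -0.2194, 0.1501]
eef_rot: [0.161, 0.756, 0.621, 0.132]
wrist_force: [2.1, -0.4, -1.4]
gripper_width: 0.0075
```

Call:
carry_out(
  plan=[
    {"delta_pos":[0,0,0.04],"dr":[0,0,0]},
    {"delta_pos":[0,0,0.04],"dr":[0,0,0]},
    {"delta_pos":[0,0,0.04],"dr":[0,0,0]},
  ],
)

```text
time_s: 5.85
position: [0.5404, -0.22, 0.1463]
eef_rot: [0.162, 0.756, 0.621, 0.132]
wrist_force: [0.7, -0.1, -1.7]
gripper_width: 0.008
```

```bash
python3 -c "
from h import *
s=manip.read_state();print(s['position'],s['wrist_force'],s['ft_torque'])
rows(tcp(.0,.42),Rt(YAW,.42),4)"
```

```text
[ 0.54038812 -0.2200372   0.14633111] [ 0.65701611 -0.11593987 -1.68365408] [-0.08509562  0.21650226  0.02483934]
{"delta_pos":[0.002, 0.006, 0.016],"dr":[0.0, 0.001, -0.001]}
{"delta_pos":[0.002, 0.006, 0.016],"dr":[0.0, 0.001, -0.001]}
{"delta_pos":[0.002, 0.006, 0.016],"dr":[0.0, 0.001, -0.001]}
{"delta_pos":[0.002, 0.006, 0.016],"dr":[0.0, 0.001, -0.001]}
step mm 0.8826418982494523 deg 0.04573221686118866
```

Call:
carry_out(
  plan=[
    {"delta_pos":[0.002,0.01,0.03],"dr":[0,0,0]},
    {"delta_pos":[0.002,0.01,0.03],"dr":[0,0,0]},
    {"delta_pos":[0,0,0],"dr":[0,0,0]},
  ],
)

```text
time_s: 6.15
position: [0.5428, -0.2206, 0.1457]
eef_rot: [0.163, 0.755, 0.621, 0.132]
wrist_force: [-7.2, 0.9, 12.9]
gripper_width: 0.008
```

Call:
carry_out(
  plan=[
    {"delta_pos":[0,0,0.02],"dr":[0,0,0]},
    {"delta_pos":[0,0,0.02],"dr":[0,0,0]},
  ],
)

```text
time_s: 6.35
position: [0.5439, -0.221, 0.1448]
eef_rot: [0.164, 0.755, 0.621, 0.132]
wrist_force: [-10.2, 2.1, 19.2]
gripper_width: 0.0077
```

Call:
carry_out(
  plan=[
    {"delta_pos":[0,0,0.02],"dr":[0,0,0]},
    {"delta_pos":[0,0,0],"dr":[0,0,0]},
  ],
)

```text
time_s: 6.55
position: [0.5442, -0.2211, 0.1438]
eef_rot: [0.164, 0.755, 0.621, 0.132]
wrist_force: [-9.3, 2.2, 18.7]
gripper_width: 0.0077
```

The lower edge has reached the channel floor, about 1–2 mm higher than predicted. The push is along the panel and is limited by slip in the grip. Now I'll work out the straightening about the channel.

```bash
cat >> h.py <<'E'
def path(start,wps):
    p,A=start
    for (pos,Rg) in wps:
        print('{"delta_pos":%s,"dr":%s}'%(np.round(A.inv().apply(pos-p)/.05,3).tolist(),np.round((A.inv()*Rg).as_rotvec()/(np.pi/4),3).tolist()));p,A=pos,Rg
E
python3 - <<'E'
import h
from h import *
A=Rt(YAW,.42); p=np.array([.54039,-.22004,.14633])+A.apply(np.array([.004,.02,.12])*.05)
h.L=.1035;h.CH=np.array([.5851,-.2283,.0478])
print(p,tcp(-.001,.42))
le=[.42,.37,.32,.27,.22,.18,.14,.10,.07,.04,.0]
path((p,A),[(tcp(-.001,l,dx=0),Rt(YAW,l)) for l in le])
s=manip.read_state();q=s['eef_rot'];Am=R.from_quat([q[1],q[2],q[3],q[0]]);print('rot err',(A.inv()*Am).as_rotvec(), tcp(0,0))
E
```

```text
[ 0.54372563 -0.22048811  0.14125923] [ 0.54408056 -0.22028346  0.14302266]
{"delta_pos":[0.005, 0.02, -0.03],"dr":[0.0, 0.0, 0.0]}
{"delta_pos":[0.0, 0.101, 0.006],"dr":[0.064, 0.0, 0.0]}
{"delta_pos":[0.0, 0.101, 0.006],"dr":[0.064, 0.0, -0.0]}
{"delta_pos":[-0.0, 0.101, 0.006],"dr":[0.064, 0.0, 0.0]}
{"delta_pos":[0.0, 0.101, 0.006],"dr":[0.064, -0.0, 0.0]}
{"delta_pos":[-0.0, 0.081, 0.005],"dr":[0.051, 0.0, -0.0]}
{"delta_pos":[-0.0, 0.081, 0.005],"dr":[0.051, 0.0, 0.0]}
{"delta_pos":[0.0, 0.082, 0.005],"dr":[0.051, -0.0, 0.0]}
{"delta_pos":[-0.0, 0.061, 0.003],"dr":[0.038, 0.0, -0.0]}
{"delta_pos":[-0.0, 0.061, 0.003],"dr":[0.038, 0.0, 0.0]}
{"delta_pos":[0.0, 0.082, 0.005],"dr":[0.051, -0.0, 0.0]}
rot err [-0.00490255 -0.00454391  0.00088855] [ 0.5851 -0.2283  0.1513]
```

Call:
carry_out(
  plan=[
    {"delta_pos":[0,0.02,-0.03],"dr":[0,0,0]},
    {"delta_pos":[0,0.101,0.006],"dr":[0.064,0,0]},
    {"delta_pos":[0,0,0],"dr":[0,0,0]},
  ],
)

```text
time_s: 6.85
position: [0.5493, -0.2217, 0.1452]
eef_rot: [0.143, 0.759, 0.624, 0.116]
wrist_force: [-4.4, -0.2, 6.4]
gripper_width: 0.0078
```

Call:
carry_out(
  plan=[
    {"delta_pos":[0,0.101,0.006],"dr":[0.064,0,0]},
    {"delta_pos":[0,0,0],"dr":[0,0,0]},
  ],
)

```text
time_s: 7.05
position: [0.554, -0.2227, 0.1466]
eef_rot: [0.124, 0.762, 0.627, 0.101]
wrist_force: [-4.3, -2.6, 8.6]
gripper_width: 0.008
```

Call:
carry_out(
  plan=[
    {"delta_pos":[0,0.101,0.006],"dr":[0.064,0,0]},
    {"delta_pos":[0,0.101,0.006],"dr":[0.064,0,0]},
    {"delta_pos":[0,0,0],"dr":[0,0,0]},
  ],
)

```text
time_s: 7.35
position: [0.5638, -0.2245, 0.1489]
eef_rot: [0.086, 0.768, 0.631, 0.07]
wrist_force: [-4.8, -0.9, 9.7]
gripper_width: 0.0078
```

```bash
python3 - <<'E'
from h import *
s=manip.read_state();print(s['position'],s['wrist_force'],s['ft_torque'])
e=snap('side','s5');b=e['image'][165:305,305:410];w=wsnap('w5')['image'][:230,200:420]
cv2.imwrite('pics/c5.png',np.hstack([cv2.resize(b,(435,580),interpolation=cv2.INTER_CUBIC),cv2.resize(w,(360,580),interpolation=cv2.INTER_CUBIC)])[:,:,::-1])
E
```

```text
[ 0.56376021 -0.2245301   0.14894565] [-4.77108497 -0.88002992  9.69420159] [-0.31671414  0.6511217  -0.08857374]
```

View pics/c5.png

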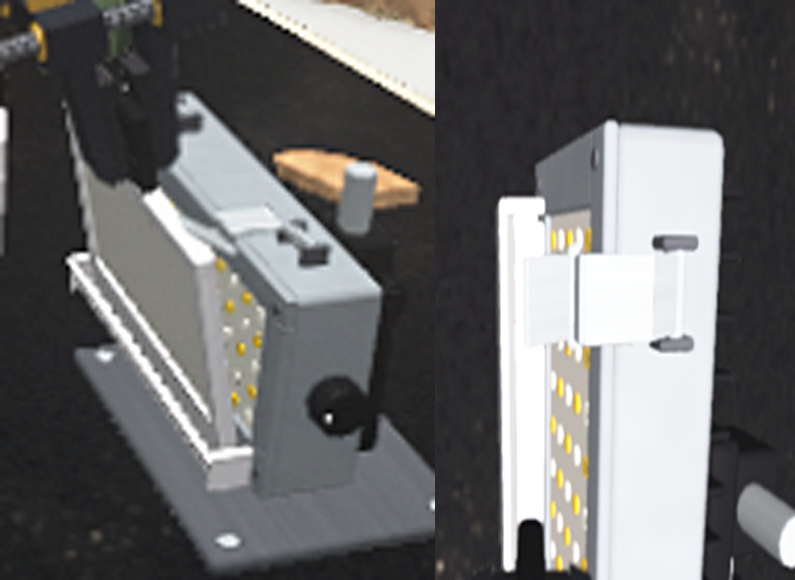

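The lower edge sits inside the channel between its closed ends, and the top is now going under the catches' lead-in lips. I'll continue straightening.

Call:
carry_out(
  plan=[
    {"delta_pos":[0,0.081,0.005],"dr":[0.051,0,0]},
    {"delta_pos":[0,0.081,0.005],"dr":[0.051,0,0]},
    {"delta_pos":[0,0,0],"dr":[0,0,0]},
  ],
)

```text
time_s: 7.75
position: [0.5711, -0.226, 0.15]
eef_rot: [0.055, 0.77, 0.634, 0.044]
wrist_force: [-3.4, -1.2, 8.6]
gripper_width: 0.0077
```

Call:
carry_out(
  plan=[
    {"delta_pos":[0,0.082,0.005],"dr":[0.051,0,0]},
    {"delta_pos":[0,0,0],"dr":[0,0,0]},
  ],
)

```text
time_s: 7.95
position: [0.5753, -0.2268, 0.1504]
eef_rot: [0.04, 0.771, 0.634, 0.032]
wrist_force: [-0.6, -1.6, 7.9]
gripper_width: 0.0079
```

Call:
carry_out(
  plan=[
    {"delta_pos":[0,0.061,0.003],"dr":[0.038,0,0]},
    {"delta_pos":[0,0,0],"dr":[0,0,0]},
  ],
)

```text
time_s: 8.15
position: [0.5782, -0.2274, 0.1505]
eef_rot: [0.028, 0.772, 0.635, 0.023]
wrist_force: [-1.3, -2.0, 8.7]
gripper_width: 0.0078
```

Call:
carry_out(
  plan=[
    {"delta_pos":[0,0.061,0.003],"dr":[0.038,0,0]},
    {"delta_pos":[0,0,0],"dr":[0,0,0]},
  ],
)

```text
time_s: 8.35
position: [0.5812, -0.2279, 0.1506]
eef_rot: [0.017, 0.772, 0.635, 0.013]
wrist_force: [-0.1, -2.2, 7.6]
gripper_width: 0.0079
```

Call:
carry_out(
  plan=[
    {"delta_pos":[0,0.06,0],"dr":[0.038,0,0]},
    {"delta_pos":[0,0,0],"dr":[0,0,0]},
  ],
)

```text
time_s: 8.55
position: [0.5842, -0.2285, 0.1506]
eef_rot: [0.005, 0.772, 0.635, 0.004]
wrist_force: [-1.7, -2.0, 8.8]
gripper_width: 0.0078
```

Call:
carry_out(
  plan=[
    {"delta_pos":[0,0.04,0],"dr":[0.013,0,0]},
    {"delta_pos":[0,0,0],"dr":[0,0,0]},
  ],
)

```text
time_s: 8.75
position: [0.5852, -0.2287, 0.1505]
eef_rot: [0.001, 0.772, 0.635, -0.0]
wrist_force: [-4.7, -1.3, 8.6]
gripper_width: 0.0078
```

```bash
python3 - <<'E'
from h import *
s=manip.read_state();print(s['position'],s['wrist_force'],s['ft_torque'],s['eef_rot'],tcp(0,0))
e=snap('side','s6');b=e['image'][165:305,305:410];w=wsnap('w6')['image'][:230,200:420]
cv2.imwrite('pics/c6.png',np.hstack([cv2.resize(b,(435,580),interpolation=cv2.INTER_CUBIC),cv2.resize(w,(360,580),interpolation=cv2.INTER_CUBIC)])[:,:,::-1])
E
```

```text
[ 0.58524533 -0.22870174  0.150544  ] [-4.66095448 -1.26674118  8.57409771] [-0.21978558  0.82722627  0.08932943] [ 5.28479676e-04  7.72223020e-01  6.35351341e-01 -3.50078339e-05] [ 0.5851 -0.2283  0.1514]
```

View pics/c6.png

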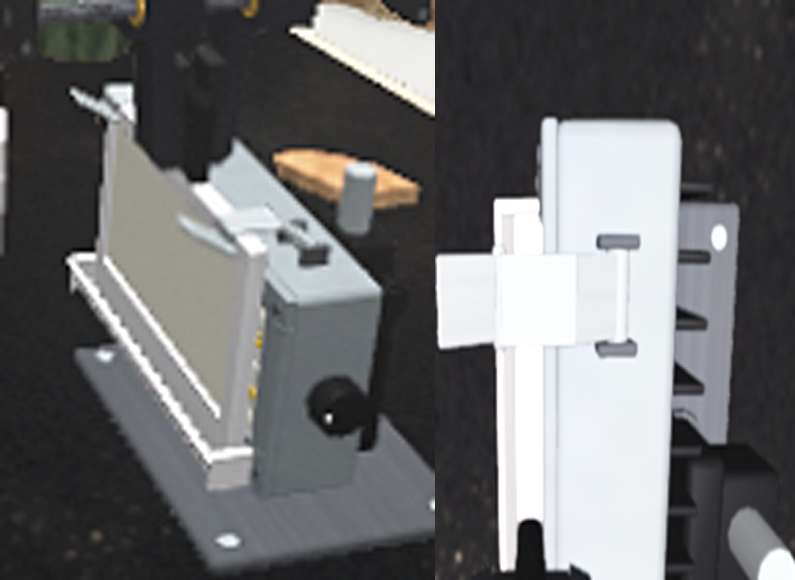

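The panel is near upright, but the catches still look slightly raised on its upper edge and a sliver of gap shows behind the frame. I'll push in a little more at the top.

Call:
carry_out(
  plan=[
    {"delta_pos":[0,0.03,0],"dr":[0.01,0,0]},
    {"delta_pos":[0,0,0],"dr":[0,0,0]},
  ],
)

```text
time_s: 9.05
position: [0.5852, -0.2287, 0.1505]
eef_rot: [-0.004, 0.772, 0.635, -0.004]
wrist_force: [-12.9, -0.6, 12.3]
gripper_width: 0.0075
```

Call:
carry_out(
  plan=[
    {"delta_pos":[0,0.03,0],"dr":[0.01,0,0]},
    {"delta_pos":[0,0,0],"dr":[0,0,0]},
  ],
)

```text
time_s: 9.25
position: [0.5857, -0.2288, 0.1505]
eef_rot: [-0.008, 0.772, 0.635, -0.007]
wrist_force: [-17.1, 1.3, 14.4]
gripper_width: 0.0081
```

Call:
carry_out(
  plan=[
    {"delta_pos":[0,0.03,0],"dr":[0.005,0,0]},
    {"delta_pos":[0,0,0],"dr":[0,0,0]},
  ],
)

```text
time_s: 9.45
position: [0.5857, -0.2288, 0.1504]
eef_rot: [-0.011, 0.772, 0.635, -0.009]
wrist_force: [-25.3, 2.2, 17.5]
gripper_width: 0.008
```

Force now rises without motion, so the panel is flat against the face. The catch tips in the side view at (348.4,217.6) and (322.4,186.7) coincide with their initial resting pixels (348.8,217.9) and (322.2,186.6), so both are down. I'll relieve the push and then compare images.

Call:
carry_out(
  plan=[
    {"delta_pos":[0,-0.05,-0.01],"dr":[-0.012,0,0]},
    {"delta_pos":[0,-0.04,-0.01],"dr":[-0.012,0,0]},
    {"delta_pos":[0,0,0],"dr":[0,0,0]},
  ],
)

```text
time_s: 9.75
position: [0.585, -0.2282, 0.1504]
eef_rot: [-0.001, 0.773, 0.635, -0.0]
wrist_force: [-1.4, 0.0, -1.9]
gripper_width: 0.0079
```

```bash
python3 - <<'E'
from h import *
s=manip.read_state();print(s['position'],s['wrist_force'],s['eef_rot'])
e=snap('side','s7');o=load('side0')
f=lambda i:cv2.resize(i[165:305,305:410],(390,520),interpolation=cv2.INTER_CUBIC)
cv2.imwrite('pics/c7.png',np.hstack([f(o['image']),f(e['image'])])[:,:,::-1])
E
```

```text
[ 0.58503192 -0.22818126  0.15043243] [-1.35025264  0.00435285 -1.85025588] [-6.93964635e-04  7.72524198e-01  6.34984873e-01 -3.03713630e-04]
```

View pics/c7.png

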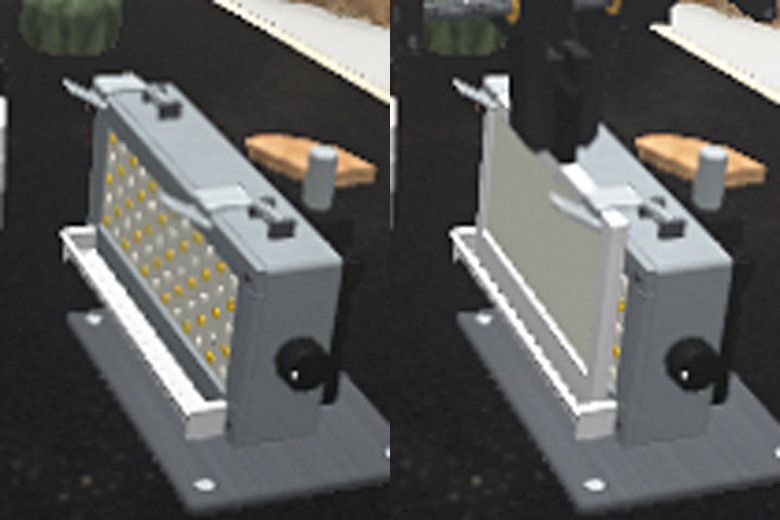

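Both catches sit exactly at their original rest pixels (left tip (63,82), right tip (161,195)), in front of the panel's upper edge. Releasing.

Call:
carry_out(
  plan=[
    {"delta_pos":[0,0,0],"dr":[0,0,0]},
    {"delta_pos":[0,0,0],"dr":[0,0,0]},
    {"delta_pos":[0,0,0],"dr":[0,0,0]},
    {"delta_pos":[0,0,0],"dr":[0,0,0]},
  ],
  hand=-0.4,
)

```text
time_s: 10.2
position: [0.5859, -0.2287, 0.1513]
eef_rot: [-0.0, 0.773, 0.635, -0.001]
wrist_force: [0.1, -0.4, 0.4]
gripper_width: 0.0265
```

Call:
carry_out(
  plan=[
    {"delta_pos":[0,0,-0.2],"dr":[0,0,0]},
    {"delta_pos":[0,0,-0.4],"dr":[0,0,0]},
    {"delta_pos":[0,0,-0.7],"dr":[0,0,0]},
    {"delta_pos":[0,0,-0.7],"dr":[0,0,0]},
    {"delta_pos":[0,-0.5,-0.6],"dr":[0,0,0]},
  ],
)

```text
time_s: 10.7
position: [0.5624, -0.224, 0.2833]
eef_rot: [0.001, 0.773, 0.635, -0.001]
wrist_force: [-0.1, -0.0, 0.6]
gripper_width: 0.0266
```

Call:
carry_out(
  plan=[
    {"delta_pos":[0,-0.9,-0.1],"dr":[0,0,0]},
    {"delta_pos":[0,-0.5,0],"dr":[0,0,0]},
    {"delta_pos":[0,0,0],"dr":[0,0,0]},
    {"delta_pos":[0,0,0],"dr":[0,0,0]},
  ],
)

```text
time_s: 11.1
position: [0.4929, -0.2102, 0.2874]
eef_rot: [0.001, 0.773, 0.635, -0.001]
wrist_force: [0.2, -1.2, -0.5]
gripper_width: 0.0265
```

```bash
python3 - <<'E'
from h import *
s=manip.read_state();print(s['position'],s['wrist_force'],s['gripper_width'],s['time_s'])
e=snap('side','s8');w=wsnap('w8')['image'][40:270,200:420]
f=lambda i:cv2.resize(i[165:305,305:410],(390,520),interpolation=cv2.INTER_CUBIC)
cv2.imwrite('pics/c8.png',np.hstack([f(e['image']),cv2.resize(w,(390,520))])[:,:,::-1])
E
```

```text
[ 0.49289843 -0.21021386  0.28742611] [ 0.18372837 -1.20307327 -0.47470888] 0.02647653468731351 11.1
```

View pics/c8.png

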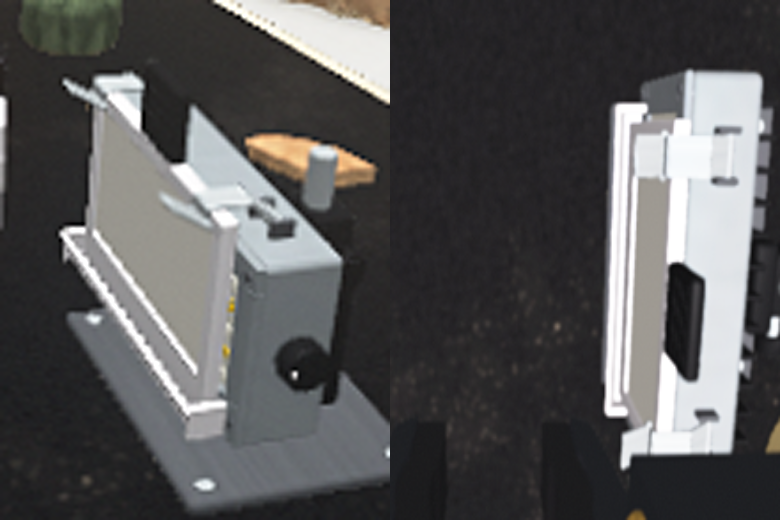

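Released: the panel stands upright in the channel, with both catches down in front of its upper edge (tips unchanged at (63,82) and (161,195)), and the gripper is clear. Handing in.

```bash
python3 -c "
from h import *
print(manip.sign_off(),manip.read_state()['time_s'])"
```

```text
the job is handed in; nothing more can be done
the job is handed in; nothing more can be done
```

The diffuser is fitted to the light and I've handed the job in; the hand-in reports no verdict. The robot clock read about 11 s.

- **Picking:** I took the plain white panel from the far groove, whose frame measured 150 mm, and left the honeycomb panel in the block.
- **Fitting:** I slid the lower edge into the channel leaning out about 24° and felt the floor about 48 mm above the table. Then I straightened it about the channel until it met the light's face.
- **Forces:** wrist readings peaked at about 31 N, in a final press that turned out unnecessary because both catches were already down. I eased off before letting go.
- **Last checks:** the side and wrist pictures show the panel upright. Both catch tips are at their original resting pixels, within about 1 px, in front of its upper edge. The gripper is open and clear.
- **Disagreed or not checked:** the floor was about 2 mm higher than my image estimate of 46 mm. I did not photograph the block, the sherd or the scale bar again at the end; the panel crossed that area about 0.19 m up with no contact felt. I did not measure the panel's final angle or position in the channel, only judged them from the pictures.

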